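# Take the mingling stick out of the covered utensil rack

### The job

First turn the knob on the utensil rack in small turns until the pointer on the sliding cover lines up with the fixed mark, and leave it lined up. Then take hold of the wooden mingling stick, which is longer than the rack's opening, tilt it so that one end comes up through the opening first, draw it out, and finish still holding it in the gripper, still, with the whole stick clearly above the rack (at least 50 mm above its top) and touching nothing else. Leave the sufuria, cup, tongs and jiko alone.

Things in the scene. Friction and masses are not known exactly. Their poses are not given: they have to be found in the camera images.
- rack: Grey plastic utensil rack on a low concrete kerb, fixed. Origin: on the ledge (z = 0), under the trough's centre; y along the trough, z up, knob on the -x side (towards the robot), kerb (460 x 60 mm, 72 mm high) on the +x side. Trough inside: 400 mm along y, 130 mm along x, 5 mm walls; floor 30 mm above the ledge, open to the ledge for |y| < 50 mm.
- rack_mouth (a point): Centre of the opening when lined up, at the rack's top, 80 mm above the ledge; axes as the rack. Opening then 220 mm along y (-110 to +110), 130 mm along x. Beyond it fixed end covers reach to the end walls, underside 72 mm above the ledge, 42 mm above the floor; the white sliding cover (window of the same size) lies on them. Only the knob is higher, to 119 mm.
- knob_grip (a point): On the black knob's axis at grip height, 106 mm above the ledge. Grip: upright bar 42 mm long (along this point's x, which turns with it), 12 mm thick, from 89 to 119 mm above the ledge, on a 46 mm disc. Turning it anticlockwise from above drives the cover and pointer to the rack's +y, 20 mm per radian. Stiff (0.07 N m), stays where left, turns 2.1 rad either way from lined up.
- pointer (a point): Tip of the small black pointer (18 mm long, 5 mm wide) on the front (-x) edge of the white sliding cover, 78 mm above the ledge; moves with the cover along the rack's y. At the start it stands 18 to 36 mm off the mark, towards the rack's +y.
- mark (a point): Inner end of the fixed mark, a black line 26 mm long (along x), 5 mm wide, on the rack's white front strip. Lined up: pointer and mark have the same y in the rack's frame, and the tips meet.
- stick_mid (a point): Centre (half-way along and up) of the loose wooden mingling stick, 280 mm long, about 110 g, lying flat on the trough floor about along the trough, ends under the covers. y: along the stick to the paddle end; z up. Handle, y -140 to +65 mm: 20 mm wide, 14 mm thick. Paddle, to y +140 mm: 44 mm wide, 12 mm thick.
- stick_handle_end (a point): Middle of the stick's handle end, 140 mm from its centre towards -y of the stick.
- stick_paddle_end (a point): Middle of the stick's paddle end, 140 mm from its centre towards +y of the stick.
- stick: The mingling stick itself; origin on its underside, 7 mm below point stick_mid, same axes.
- jiko: Cold steel charcoal stove with a clay lining, 260 mm wide, 190 mm high, to the robot's right. Origin at the centre of its underside. Leave alone.
- sufuria: Loose aluminium pot with its lid clipped on, 200 mm wide (250 mm over the handles), 136 mm high, to the robot's left. Origin at the centre of its underside. Leave alone.
- cup: Loose plastic cup, 76 mm wide, 95 mm high. Origin at the centre of its underside. Leave alone.
- tongs: Loose steel tongs lying flat, 235 mm long, 16 mm high. Origin at the middle, on the underside. Leave alone.

How it is judged:
By the outcome, as a careful person would: the job done as asked, in the order asked, and still so for the second after the job is handed in, while the arm keeps its last pose, push and grip.
It also fails if it takes over 54 s, if anything falls off the work surface, if the arm or the gripper's body presses on something with over 40 N, if the wrist force passes 120 N, or if a joint passes its speed limit or range.

### The arm

A 6-joint arm with a two-finger parallel gripper is mounted at the origin on the work surface. World frame = base frame: x ahead of the robot, y to its left, z up, the work surface at z = 0. Lengths are in mm, angles in rad, forces in N, time in s.
With the tool pointing down it reaches from about 325 to 850 mm from the base axis. Payload 15.5 kg.
Tool frame: the origin (TCP) lies between the finger pads; the fingertips stand 17 mm ahead of it and the grasp point (between the pads) lies 2 mm behind it; z points along the fingers, y is the direction in which the jaws open and shut (so a half turn about z gives the same grasp; the last joint's range is limited). The gripper opens to 91 mm and grips with 3 to 60 N. Pads are 32 mm wide; open, the fingers measure 118 mm over their backs; the gripper's body (76 mm by 178 mm) begins 60 mm behind the grasp point.
Start: joints at [-1.355, 0.494, 1.345, -0, 1.302, -0.096], TCP at [191.139, -595.057, 230.915] pointing down, gripper open.
Joint ranges: [-2.91, 2.91], [-0.82, 2.16], [0.22, 2.67], [-1.22, 4.37], [0.12, 2.79], [-3.08, 3.08]. Speed limits (rad/s): [1.89, 1.89, 2.57, 3.01, 3.01, 3.01].

### API

Orientations are given as a unit quaternion [w, x, y, z].
In Python, from plant import robot gives the robot as it stands.
- The arm moves only by the tool jog_arm, never from a script. Its arguments are lists of equal length, an entry for each row: "hand": the finger opening in mm, from 0 to 91.2; "slide": the shift along the tool's x, y, z in mm, a list of three; "delta_rot": the turn, a rotation vector about the tool's x, y, z in degrees, a list of three. In form: {"hand": [hand, ...], "slide": [[x, y, z], ...], "delta_rot": [[wx, wy, wz], ...]}. A call has 1 to 20 rows; each row is the pose to reach, as a shift and turn from the pose commanded when the call began, along the tool's axes at that moment; what a row does not reach only later rows make up. A row lasts 1/10 s, in which the tool goes at most 50 mm and 8.59 degrees, less where a joint would pass 70% of its speed; a pose out of reach is approached as far as the arm can. A call with a gripper value outside its range is refused whole. The fingers move at their own pace and stop on an object; the grip force is fixed at half the most. Time passes only in rows, so rows that repeat a pose let the fingers close. It gives the time, the measured TCP pose, the force and the opening at its end, in the units of the state.
- robot.read_state(): the state, without advancing time (a new reading comes with each control period).
- robot.camera(name): name is "scene" or "top" or "wrist"; returns a dict with "pixels" (400x640x3 uint8, red, green, blue), "depth" (400x640 float32, mm along the optical axis (not along the pixel's ray), 0 where there is no reading), "fx", "fy", "cx", "cy" (pixels), "k1" (the pictures are not rectified: a ray, as slopes to the right and down, at radius r is drawn at 1 + k1 r^2 times it, then the intrinsics apply), "extrinsics" (4x4, takes a point from camera to world coordinates). Camera axes: x right, y down, z forward; pixel columns grow to the right and rows downward; lengths in mm; the calibration is good to about 2 mm. A picture is of the moment at which its call begins.
- robot.sign_off(): hands the job in, once; it reports no verdict.
The state is a dict: "t": time; "qpos": joint angles; "dq": joint speeds; "joint_torque": joint torques, N m; "eef_pos": TCP position; "orientation": TCP orientation; "contact_force": force on the tool from outside, world axes, zero at the start; "moment": the same for the moment, N m; "width": opening from 0.0 (shut) to 1.0 (fully open).
Only numpy, scipy, OpenCV 4.12 (cv2) and the standard library are available. Lean on these libraries where they do the work, as an engineer would, in place of code of your own. Each camera call takes 0.05 s, during which the arm holds its last target.

## Working session

There is one attempt and no reset: what is moved stays moved. The work goes in short steps, Python scripts to look and compute and a tool call to move; the robot and the scene stay as the last step left them, time stands still between calls to the robot, and variables do not carry over. Pictures are saved under pics/ and viewed, and the job is handed in when it is done.

Besides the shell and the picture viewer there is one more tool, called as a command line: name --argument value ..., lists and objects as JSON in quotes. jog_arm: Moves the arm, as the interface text tells. Its arguments: {"type":"object","properties":{"hand":{"type":"array"},"slide":{"type":"array"},"delta_rot":{"type":"array"}},"required":["hand","slide","delta_rot"]}

```bash
ls; mkdir -p pics; python3 - <<'E'
from plant import robot
import cv2,numpy as np
print(robot.read_state())
for n in ["scene","top","wrist"]:
    c=robot.camera(n)
    cv2.imwrite(f"pics/{n}0.png",c["pixels"][:,:,::-1])
    np.savez(f"{n}0.npz",**c)
    print(n,c["fx"],c["fy"],c["cx"],c["cy"],c["k1"]);print(np.round(c["extrinsics"],3))
E
```

```text
pics
{'t': 0.0, 'qpos': array([-1.35551362e+00,  4.94186906e-01,  1.34612297e+00,  1.02533905e-05,
        1.30244410e+00, -9.55059178e-02]), 'dq': array([-5.97124437e-04,  2.93386648e-05, -1.19608307e-03,  9.39927963e-04,
        1.59546337e-03,  4.80950438e-04]), 'joint_torque': array([ 1.27951021e-04, -8.78823566e+01, -3.81860018e+01,  7.08003645e-02,
        5.32545196e-02, -1.46220609e-04]), 'eef_pos': array([ 191.06137702, -594.72639816,  230.33868171]), 'orientation': array([-5.79918852e-04,  9.87950624e-01,  1.54768301e-01, -2.98206979e-05]), 'contact_force': array([ 0.08228924,  0.50335554, -0.00414767]), 'moment': array([ 0.00794097, -0.045614  ,  0.076269  ]), 'width': 1.001906474640522}
scene 481.5332244937361 481.5332244937361 317.7541519864007 192.95621798215447 0.027330308396111915
[[-7.620000e-01  4.040000e-01 -5.060000e-01  1.438206e+03]
 [ 6.470000e-01  5.020000e-01 -5.740000e-01  1.089083e+03]
 [ 2.200000e-02 -7.650000e-01 -6.440000e-01  1.354428e+03]
 [ 0.000000e+00  0.000000e+00  0.000000e+00  1.000000e+00]]
top 412.7861018903216 412.7861018903216 312.705382437639 203.984291496743 -0.06276442454912626
[[ 1.800000e-02 -9.820000e-01  1.880000e-01  1.711850e+02]
 [-1.000000e+00 -1.800000e-02  1.000000e-03 -1.057700e+01]
 [ 3.000000e-03 -1.880000e-01 -9.820000e-01  1.711156e+03]
 [ 0.000000e+00  0.000000e+00  0.000000e+00  1.000000e+00]]
wrist 306.53582259393926 306.53582259393926 322.42205486979714 202.72737686088223 -0.013767271998187927
[[ 3.05000e-01 -9.16000e-01 -2.62000e-01  2.65263e+02]
 [-9.52000e-01 -2.94000e-01 -8.30000e-02 -5.71154e+02]
 [-1.00000e-03  2.74000e-01 -9.62000e-01  3.83506e+02]
 [ 0.00000e+00  0.00000e+00  0.00000e+00  1.00000e+00]]
```

View pics/scene0.png

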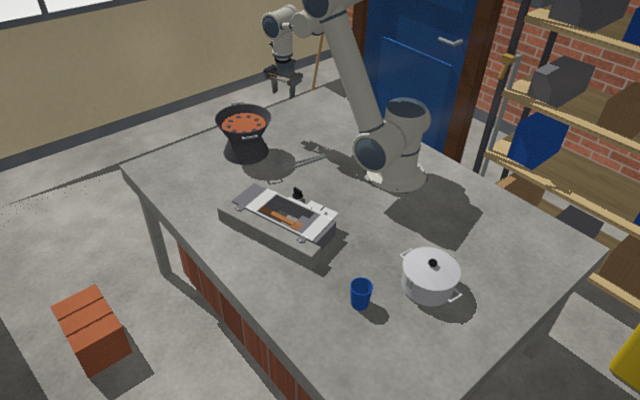

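View pics/top0.png

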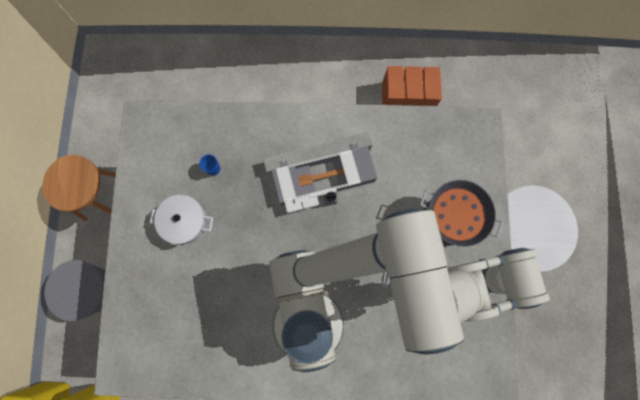

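View pics/wrist0.png

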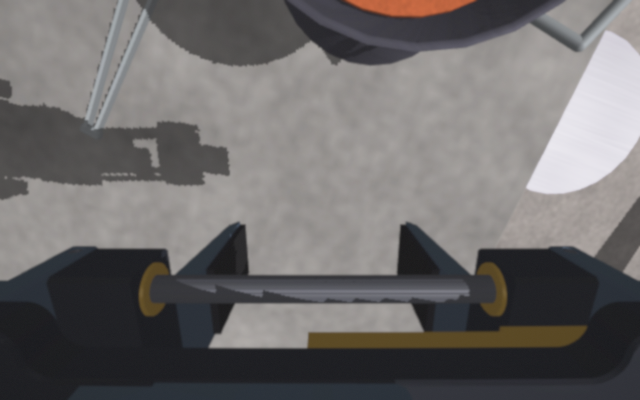

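```bash
cat > h.py <<'E'
import numpy as np,cv2
def load(f): return dict(np.load(f))
def K(c): return np.array([[c["fx"],0,c["cx"]],[0,c["fy"],c["cy"]],[0,0,1.]],float)
def D(c): return np.array([float(c["k1"]),0,0,0])
def rays(c,uv):
    p=cv2.undistortPoints(np.array(uv,float).reshape(-1,1,2),K(c),D(c)).reshape(-1,2)
    d=np.c_[p,np.ones(len(p))]; E=c["extrinsics"]
    return E[:3,3],d@E[:3,:3].T
def onplane(c,uv,z):
    o,d=rays(c,uv); return o+d*((z-o[2])/d[:,2])[:,None]
def proj(c,P):
    P=np.array(P,float).reshape(-1,3); W=np.linalg.inv(c["extrinsics"])
    q=P@W[:3,:3].T+W[:3,3]
    return cv2.projectPoints(q,np.zeros(3),np.zeros(3),K(c),D(c))[0].reshape(-1,2)
def crop(c,x0,y0,x1,y1,s,f):
    im=c["pixels"][y0:y1,x0:x1,::-1]
    cv2.imwrite(f,cv2.resize(im,None,fx=s,fy=s,interpolation=cv2.INTER_CUBIC))
E
python3 - <<'E'
from h import *
c=load("top0.npz"); crop(c,250,120,390,220,5.5,"pics/t0z.png")
c=load("scene0.npz"); crop(c,210,170,350,275,5.5,"pics/s0z.png")
E
```

```text
(no output)
```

View pics/t0z.png

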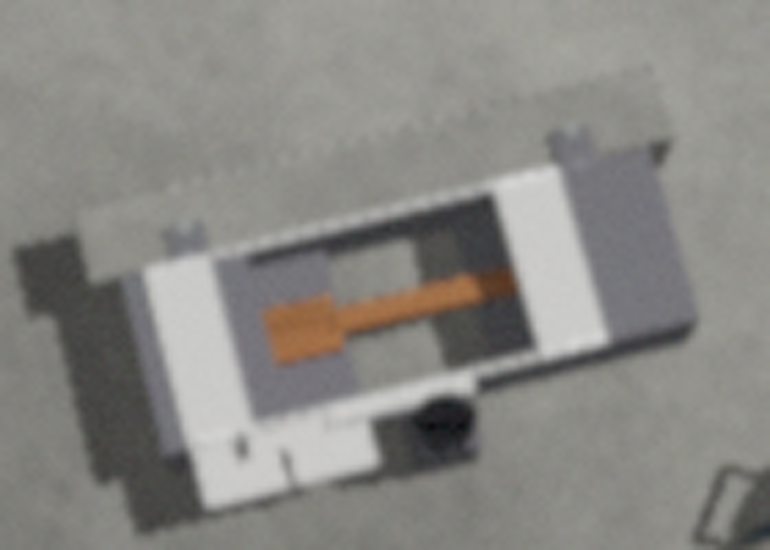

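View pics/s0z.png

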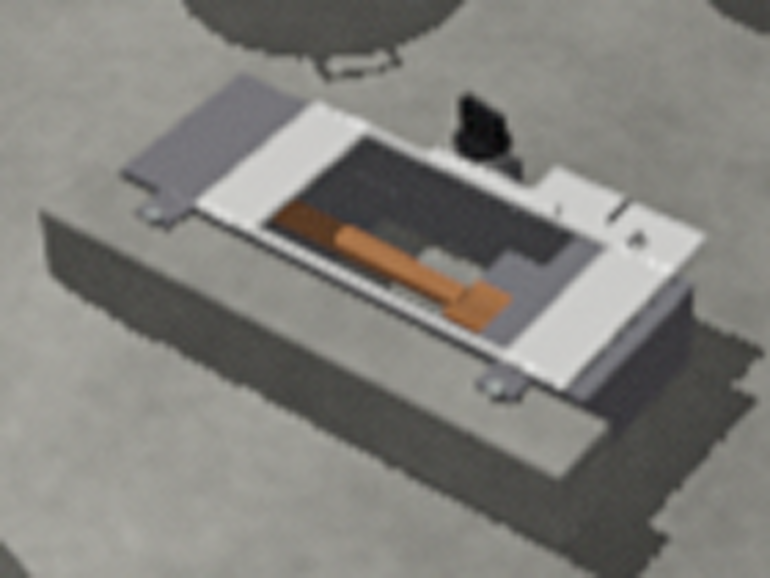

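```bash
python3 - <<'E'
from h import *
c=load("top0.npz")
f=lambda pts:np.array(pts,float)/5.5-0.5+0.5/5.5+np.array([250,120])
print("depth", [c["depth"][int(v),int(u)] for u,v in f([[360,150],[185,330],[620,250],[300,30],[380,270]])])
def depthpt(c,u,v):
    p=rays(c,[[u,v]]); return p[0]+p[1][0]*c["depth"][int(round(v)),int(round(u))]
for u,v in f([[360,150],[185,330],[620,250],[300,30],[380,270],[300,460]]): print(depthpt(c,u,v).round(1))
k=onplane(c,f([[78,212],[655,68],[668,148],[92,282]]),72); print(k.round(1)); 
for i in range(4): print(np.linalg.norm(k[i]-k[(i+1)%4]))
print("cover",onplane(c,f([[148,270],[560,167],[607,345],[190,460]]),80).round(1))
print("rack end -y corners",onplane(c,f([[655,150],[695,322]]),77).round(1))
print("ptr,mark",onplane(c,f([[242,447],[290,468],[285,450]]),78).round(1))
print("knob",onplane(c,f([[443,418]]),119).round(1))
print("stick",onplane(c,f([[265,312],[278,362],[330,295],[345,345]]),43).round(1))
E
```

```text
depth [np.float32(1713.0188), np.float32(1684.9703), np.float32(1701.3964), np.float32(1807.8534), np.float32(1763.2805)]
[726.3 -14.4  74.3]
[582.1 112.6  81.5]
[ 652.8 -210.8   70.9]
[8.509e+02 3.500e+01 7.000e-01]
[655.3 -31.9  -5.8]
[487.1  25.6  74.8]
[[ 674.5  196.8   72. ]
 [ 797.3 -238.4   72. ]
 [ 733.4 -247.7   72. ]
 [ 620.2  184.1   72. ]]
452.25995722962915
64.52893620000177
446.34009949118604
55.757647764341364
cover [[ 628.   141.8   80. ]
 [ 714.  -165.    80. ]
 [ 576.9 -199.7   80. ]
 [ 484.6  106.    80. ]]
rack end -y corners [[ 729.9 -237.1   77. ]
 [ 596.5 -265.7   77. ]]
ptr,mark [[495.4  68.3  78. ]
 [480.4  32.7  78. ]
 [493.7  36.7  78. ]]
knob [[511.1 -77.2 119. ]]
stick [[607.   55.4  43. ]
 [568.2  44.6  43. ]
 [621.2   6.3  43. ]
 [582.4  -5.8  43. ]]
```

jog_arm --hand '[91,91,91,91,91,91,91,91,91,91,91,91,91,91,91,91,91,91]' --slide '[[0,0,-50],[0,0,-100],[30,-25,-120],[65,-60,-120],[100,-90,-120],[135,-120,-120],[170,-150,-120],[205,-180,-120],[240,-210,-120],[275,-245,-120],[310,-275,-120],[345,-305,-120],[380,-340,-120],[420,-370,-120],[455,-405,-120],[455,-405,-120],[455,-405,-120],[455,-405,-120]]' --delta_rot '[[0,0,0],[0,0,0],[0,0,0],[0,0,0],[0,0,0],[0,0,0],[0,0,0],[0,0,0],[0,0,0],[0,0,0],[0,0,0],[0,0,0],[0,0,0],[0,0,0],[0,0,0],[0,0,0],[0,0,0],[0,0,0]]'

```text
t: 1.95
eef_pos: [500.1, -71.0, 350.8]
orientation: [0.0, 0.988, 0.155, -0.0]
contact_force: [-0.7, 0.8, -0.8]
width: 1.001
```

```bash
python3 - <<'E'
from plant import robot
from h import *
print(robot.read_state())
c=robot.camera("wrist"); np.savez("wrist1.npz",**c); cv2.imwrite("pics/wrist1.png",c["pixels"][:,:,::-1])
E
```

```text
{'t': 1.95, 'qpos': array([-2.59078492e-01,  2.19177733e-01,  1.44356350e+00, -3.22108387e-04,
        1.47933053e+00,  1.00147352e+00]), 'dq': array([-0.01953231, -0.00419142,  0.00040884,  0.00129265, -0.0008149 ,
        0.0013767 ]), 'joint_torque': array([ 2.23078229e+00, -6.43047523e+01, -4.20913696e+01,  1.77595150e-01,
       -4.99580393e-02,  3.33914487e-02]), 'eef_pos': array([500.05375998, -70.98542823, 350.76470889]), 'orientation': array([ 5.04044572e-05,  9.87990345e-01,  1.54515357e-01, -2.83843748e-04]), 'contact_force': array([-0.65183916,  0.78556078, -0.82131088]), 'moment': array([-0.03059006, -0.01918192, -0.01961607]), 'width': 1.0007467401574464}
```

View pics/wrist1.png

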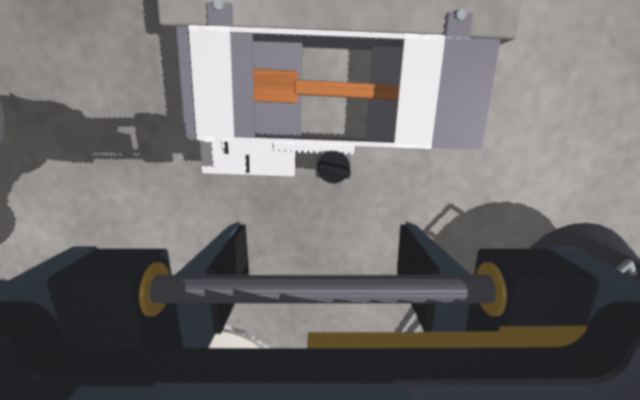

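```bash
python3 - <<'E'
from h import *
c=load("wrist1.npz"); crop(c,190,10,510,200,2.5,"pics/w1a.png"); crop(c,190,115,370,195,4.4,"pics/w1b.png")
E
```

```text
(no output)
```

View pics/w1a.png

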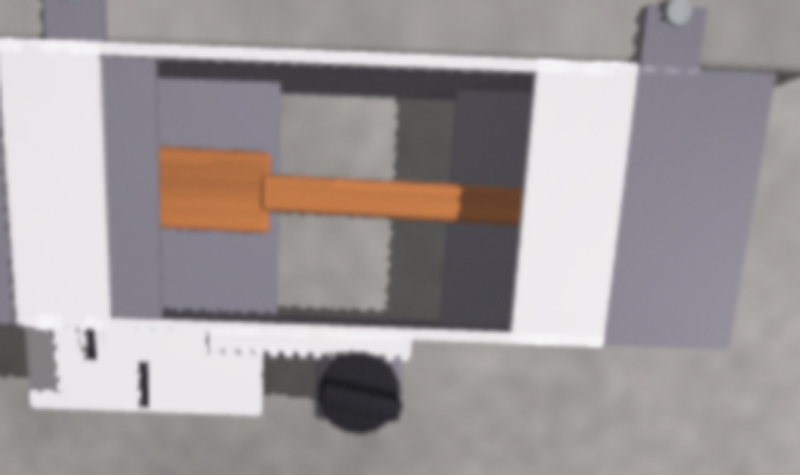

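View pics/w1b.png

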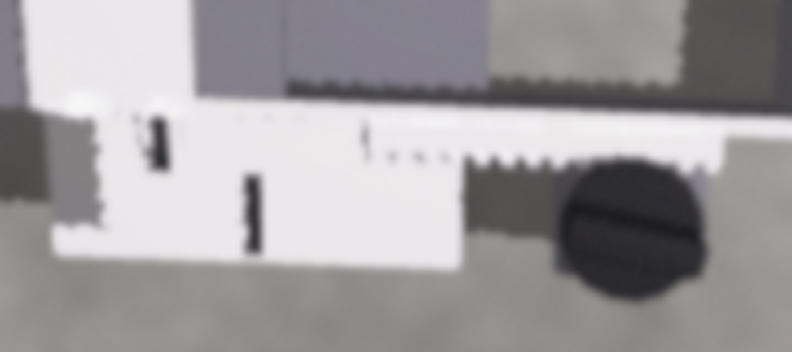

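```bash
python3 - <<'E'
from h import *
c=load("wrist1.npz")
im=c["pixels"][140:190,305:362].astype(float); g=np.clip(im*4-60,0,255).astype(np.uint8)[:,:,::-1]
cv2.imwrite("pics/k1.png",cv2.resize(g,None,fx=12,fy=12,interpolation=cv2.INTER_NEAREST))
E
```

```text
(no output)
```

View pics/k1.png

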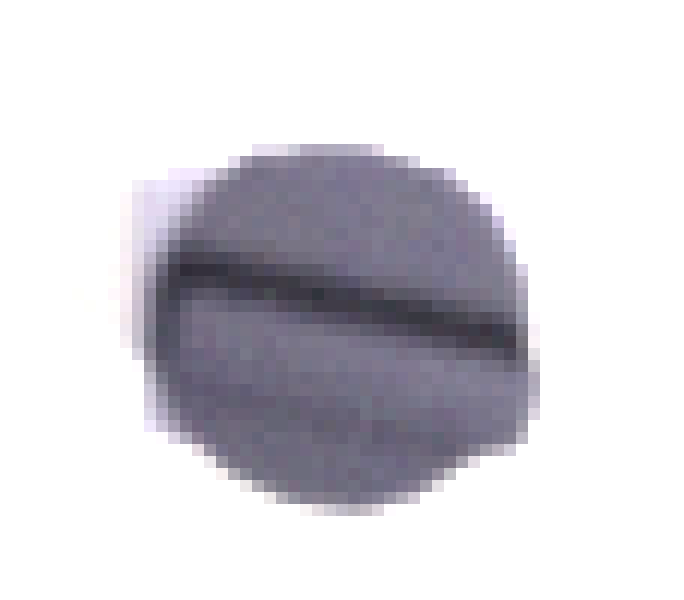

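```bash
python3 - <<'E'
from h import *
c=load("wrist1.npz")
b=lambda p:(np.array(p,float)+.5)/4.4-.5+[190,115]
a=lambda p:(np.array(p,float)+.5)/2.5-.5+[190,10]
k=lambda p:(np.array(p,float)+.5)/12-.5+[305,140]
def ang(p,q): d=q-p; return np.degrees(np.arctan2(d[1],d[0]))
s=onplane(c,b([[55,258],[460,268]]),80); print("strip",s.round(1),ang(s[1],s[0])-90)
s=onplane(c,a([[0,38],[535,60],[770,72]]),80); print("back edge",s.round(1),ang(s[1],s[0])-90)
s=onplane(c,a([[535,62],[512,330]]),80); print("window -y edge",s.round(1),ang(s[1],s[0]))
s=onplane(c,a([[102,55],[112,320]]),80); print("window +y edge",s.round(1),ang(s[1],s[0]))
s=onplane(c,a([[158,60],[162,318]]),76); print("fixed cover +y edge",s.round(1),ang(s[1],s[0]))
s=onplane(c,a([[772,75],[732,347]]),76); print("end outer -y",s.round(1),ang(s[1],s[0]))
s=onplane(c,k([[180,285],[520,360]]),119); print("bar edge",s.round(1),ang(s[1],s[0]))
print("bar top c",onplane(c,k([[357,376]]),119).round(1)," disc c",onplane(c,k([[343,330]]),89).round(1))
print("ptr",onplane(c,b([[160,168],[250,176],[254,250]]),78).round(1))
s=onplane(c,a([[268,210],[458,219],[262,176],[458,185]]),44);print("stick handle",s.round(1),ang(s[1],s[0])-90,ang(s[3],s[2])-90)
print("junction", onplane(c,a([[270,152],[270,232]]),43).round(1))
print("floor edge y=50,-50", onplane(c,a([[281,84],[279,310],[398,97],[388,310]]),30).round(1))
E
```

```text
strip [[448.4  89.7  80. ]
 [484.6 -34.3  80. ]] 16.27640822568992
back edge [[ 627.3  142.7   80. ]
 [ 698.7 -113.9   80. ]
 [ 730.4 -228.5   80. ]] 15.55047684751463
window -y edge [[ 697.9 -114.2   80. ]
 [ 571.1 -151.3   80. ]] 16.31912407225784
window +y edge [[635.1  92.5  80. ]
 [509.9  57.6  80. ]] 15.60544789911442
fixed cover +y edge [[641.9  66.3  76. ]
 [518.7  32.6  76. ]] 15.295976088055804
end outer -y [[ 730.9 -231.8   76. ]
 [ 600.  -272.2   76. ]] 17.142744759681623
bar edge [[517.6 -61.6 119. ]
 [521.  -98.2 119. ]] 95.26337342527765
bar top c [[514.1 -82.3 119. ]]  disc c [[513.9 -81.9  89. ]]
ptr [[486.1  64.6  78. ]
 [492.2  37.   78. ]
 [469.7  30.1  78. ]]
stick handle [[ 591.2   -3.8   44. ]
 [ 619.6 -108.2   44. ]
 [ 607.5    4.5   44. ]
 [ 636.7 -101.9   44. ]] 15.19640666997357 15.301358166068638
junction [[621.    3.9  43. ]
 [580.2  -8.2  43. ]]
floor edge y=50,-50 [[658.3   9.6  30. ]
 [538.9 -25.   30. ]
 [672.  -55.1  30. ]
 [559.  -87.8  30. ]]
```

jog_arm --hand '[50,50,50,50,50,50,50,50,50,50,50,50]' --slide '[[2,3,30],[4,6,60],[6,9,90],[8,12,120],[10,15,150],[10,15,160],[10,15,160],[10,15,160],[10,15,160],[10,15,160],[10,15,160],[10,15,160]]' --delta_rot '[[0,0,-8],[0,0,-16],[0,0,-24],[0,0,-32],[0,0,-40],[0,0,-48],[0,0,-56],[0,0,-64],[0,0,-72],[0,0,-78],[0,0,-78],[0,0,-78]]'

```text
t: 3.2
eef_pos: [514.3, -82.4, 191.0]
orientation: [0.0, 0.672, 0.74, 0.0]
contact_force: [-0.1, -0.1, 0.3]
width: 0.549
```

```bash
cat > snap.py <<'E'
import sys
from plant import robot
from h import *
n,cam=sys.argv[1],sys.argv[2]
s=robot.read_state(); print({k:np.round(v,3) for k,v in s.items() if k not in("dq","joint_torque")})
c=robot.camera(cam); np.savez(n+".npz",**c); cv2.imwrite(f"pics/{n}.png",c["pixels"][:,:,::-1])
E
python3 snap.py w2 wrist
```

```text
{'t': np.float64(3.2), 'qpos': array([-0.274,  0.395,  1.651, -0.   ,  1.095, -0.37 ]), 'eef_pos': array([514.343, -82.413, 191.003]), 'orientation': array([0.   , 0.672, 0.74 , 0.   ]), 'contact_force': array([-0.11 , -0.121,  0.312]), 'moment': array([ 0.008, -0.122,  0.   ]), 'width': np.float64(0.549)}
```

View pics/w2.png

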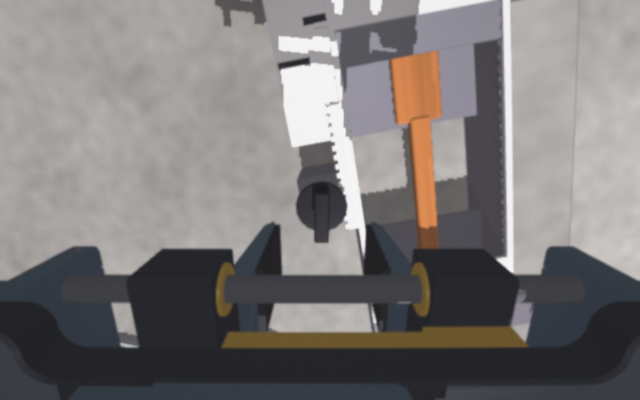

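The wrist view shows the knob bar upright at column 321, centred between the fingers and parallel to them. I'll descend onto it and close.

jog_arm --hand '[50,50,50,50,0,0,0,0,0,0,0]' --slide '[[0,0,30],[0,0,60],[0,0,82],[0,0,82],[0,0,82],[0,0,82],[0,0,82],[0,0,82],[0,0,82],[0,0,82],[0,0,82]]' --delta_rot '[[0,0,0],[0,0,0],[0,0,0],[0,0,0],[0,0,0],[0,0,0],[0,0,0],[0,0,0],[0,0,0],[0,0,0],[0,0,0]]'

```text
t: 4.35
eef_pos: [513.5, -81.7, 109.3]
orientation: [-0.001, 0.67, 0.742, -0.001]
contact_force: [-8.7, -3.0, 11.7]
width: 0.126
```

```bash
python3 snap.py w3 wrist
```

```text
{'t': np.float64(4.35), 'qpos': array([-2.720e-01,  5.100e-01,  1.738e+00, -1.000e-03,  8.960e-01,
       -3.730e-01]), 'eef_pos': array([513.517, -81.681, 109.336]), 'orientation': array([-0.001,  0.67 ,  0.742, -0.001]), 'contact_force': array([-8.682, -3.044, 11.748]), 'moment': array([-0.568,  1.449, -0.026]), 'width': np.float64(0.126)}
```

View pics/w3.png

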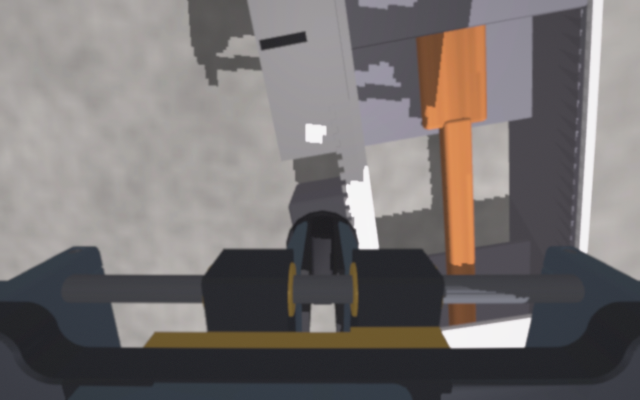

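jog_arm --hand '[0,0,0,0,0,0,0,0]' --slide '[[0,0,0],[0,0,0],[0,0,0],[0,0,0],[0,0,0],[0,0,0],[0,0,0],[0,0,0]]' --delta_rot '[[0,0,5],[0,0,10],[0,0,15],[0,0,20],[0,0,25],[0,0,30],[0,0,30],[0,0,30]]'

```text
t: 5.2
eef_pos: [513.7, -81.7, 109.3]
orientation: [-0.0, 0.84, 0.543, -0.001]
contact_force: [-8.0, -3.9, 11.1]
width: 0.133
```

```bash
python3 snap.py w4 wrist
```

```text
{'t': np.float64(5.2), 'qpos': array([-2.720e-01,  5.100e-01,  1.737e+00, -1.000e-03,  8.960e-01,
        1.510e-01]), 'eef_pos': array([513.728, -81.723, 109.338]), 'orientation': array([-0.   ,  0.84 ,  0.543, -0.001]), 'contact_force': array([-8.042, -3.918, 11.111]), 'moment': array([-0.566,  1.213, -0.073]), 'width': np.float64(0.133)}
```

View pics/w4.png

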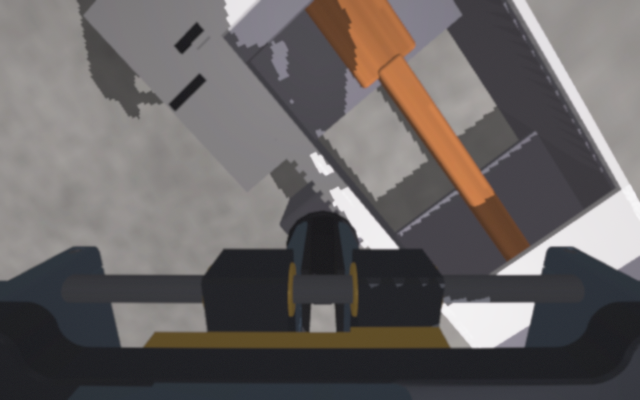

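```bash
cat > pm.py <<'E'
import sys
from h import *
n=sys.argv[1]; x0,y0,x1,y1=map(int,sys.argv[2:6])
c=load(n+".npz"); im=c["pixels"]
m=(im[y0:y1,x0:x1].max(2)<60).astype(np.uint8)
k,l,st,ce=cv2.connectedComponentsWithStats(m)
yaw=np.radians(15.9); Y=np.array([-np.sin(yaw),np.cos(yaw),0]); X=np.array([np.cos(yaw),np.sin(yaw),0]); O=np.array([610.4,-56.3,0])
for i in range(1,k):
    if st[i,4]<15: continue
    v,u=np.nonzero(l==i); P=onplane(c,np.c_[u+x0,v+y0],78)-O
    print(st[i],(ce[i]+[x0,y0]).round(1),"rackx %.1f..%.1f"%tuple(np.percentile(P@X,[2,98])),"racky mean %.2f"%(P@Y).mean())
E
python3 pm.py w3 230 0 340 100; echo; python3 pm.py w4 120 0 240 130
```

```text
[ 31  33  45  16 358] [282.7  40.4] rackx -112.4..-89.3 racky mean 121.23

[ 55  24  28  29 312] [188.3  38. ] rackx -87.5..-71.0 racky mean 139.76
[ 50  75  35  35 363] [186.8  91.7] rackx -112.6..-88.4 racky mean 121.19
```

jog_arm --hand '[0,0,0,0,0,0,0,0,0,0]' --slide '[[0,0,0],[0,0,0],[0,0,0],[0,0,0],[0,0,0],[0,0,0],[0,0,0],[0,0,0],[0,0,0],[0,0,0]]' --delta_rot '[[0,0,5],[0,0,10],[0,0,15],[0,0,20],[0,0,25],[0,0,30],[0,0,35],[0,0,40],[0,0,40],[0,0,40]]'

```text
t: 6.25
eef_pos: [514.0, -81.9, 109.4]
orientation: [0.0, 0.975, 0.223, -0.0]
contact_force: [-6.4, -5.2, 8.8]
width: 0.133
```

```bash
python3 snap.py w5 wrist
```

```text
{'t': np.float64(6.25), 'qpos': array([-2.720e-01,  5.100e-01,  1.737e+00, -1.000e-03,  8.950e-01,
        8.490e-01]), 'eef_pos': array([513.966, -81.934, 109.357]), 'orientation': array([ 0.   ,  0.975,  0.223, -0.   ]), 'contact_force': array([-6.388, -5.156,  8.756]), 'moment': array([-0.837,  1.102, -0.057]), 'width': np.float64(0.133)}
```

View pics/w5.png

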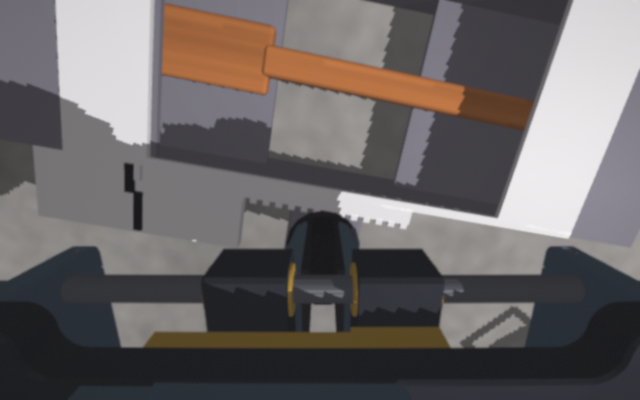

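```bash
cat > pm2.py <<'E'
import sys
from h import *
n=sys.argv[1]; x0,y0,x1,y1=map(int,sys.argv[2:6]); T=int(sys.argv[6])
c=load(n+".npz"); im=c["pixels"]
m=(im[y0:y1,x0:x1].max(2)<T)
v,u=np.nonzero(m)
yaw=np.radians(15.9); Y=np.array([-np.sin(yaw),np.cos(yaw),0]); X=np.array([np.cos(yaw),np.sin(yaw),0]); O=np.array([610.4,-56.3,0])
P=onplane(c,np.c_[u+x0,v+y0],78)-O; a=P@X;b=P@Y
for lo in range(-112,-66,3):
    s=(a>=lo)&(a<lo+3)
    if s.sum()>3: print(lo,s.sum(),b[s].mean().round(2),np.percentile(b[s],[5,95]).round(2))
E
python3 pm2.py w5 115 155 150 235 60
```

```text
-112 34 120.45 [118.25 122.73]
-109 36 120.5 [118.27 122.73]
-106 35 120.55 [118.3  122.74]
-103 35 120.53 [118.32 122.75]
-100 36 120.57 [118.35 122.76]
-97 36 120.56 [118.38 122.77]
-94 37 120.61 [118.41 122.78]
-91 42 121.17 [118.44 125.81]
-88 51 125.14 [120.63 128.37]
-85 41 125.93 [123.44 128.36]
-82 40 126.01 [123.45 128.35]
-79 39 126.21 [124.07 128.34]
-76 39 126.2 [124.08 128.33]
-73 27 126.17 [124.09 128.33]
```

jog_arm --hand '[0,0,0,0,0]' --slide '[[0,0,0],[0,0,0],[0,0,0],[0,0,0],[0,0,0]]' --delta_rot '[[0,0,5],[0,0,10],[0,0,15],[0,0,15],[0,0,15]]'

```text
t: 6.8
eef_pos: [514.0, -82.0, 109.3]
orientation: [0.0, 0.996, 0.094, -0.0]
contact_force: [-6.9, -6.6, 8.5]
width: 0.13
```

```bash
python3 snap.py w6 wrist; python3 -c "
from h import *
crop(load('w6.npz'),40,100,240,250,4,'pics/w6z.png')"
```

```text
{'t': np.float64(6.8), 'qpos': array([-2.720e-01,  5.100e-01,  1.737e+00, -1.000e-03,  8.950e-01,
        1.111e+00]), 'eef_pos': array([514.004, -82.043, 109.341]), 'orientation': array([ 0.   ,  0.996,  0.094, -0.   ]), 'contact_force': array([-6.874, -6.618,  8.532]), 'moment': array([-1.013,  1.069, -0.084]), 'width': np.float64(0.13)}
```

View pics/w6z.png

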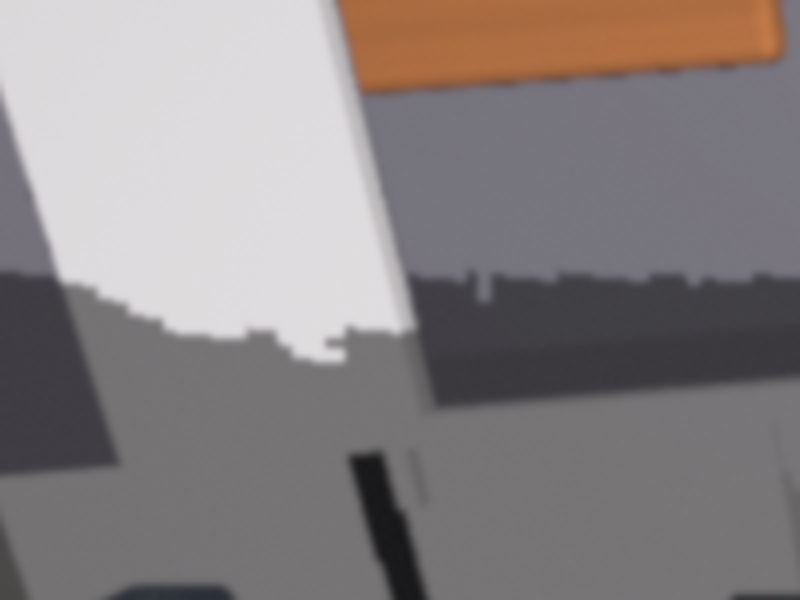

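```bash
python3 pm2.py w6 120 205 160 247 60
```

```text
-94 31 120.41 [118.18 122.61]
-91 34 120.59 [118.16 123.03]
-88 39 120.66 [118.15 123.41]
-85 41 120.68 [118.11 123.32]
-82 37 121.17 [118.67 123.45]
-79 34 121.04 [118.88 123.35]
-76 36 121.23 [119.02 123.26]
-73 24 121.29 [119.06 123.47]
```

jog_arm --hand '[0,0,0]' --slide '[[0,0,0],[0,0,0],[0,0,0]]' --delta_rot '[[0,0,2],[0,0,2],[0,0,2]]'

```text
t: 7.15
eef_pos: [514.0, -82.0, 109.4]
orientation: [0.0, 0.997, 0.077, -0.0]
contact_force: [-6.4, -5.5, 8.0]
width: 0.131
```

```bash
python3 snap.py w7 wrist;  python3 pm2.py w7 110 205 160 247 60
```

```text
{'t': np.float64(7.15), 'qpos': array([-2.720e-01,  5.100e-01,  1.737e+00, -1.000e-03,  8.950e-01,
        1.145e+00]), 'eef_pos': array([514.013, -82.049, 109.358]), 'orientation': array([ 0.   ,  0.997,  0.077, -0.   ]), 'contact_force': array([-6.39 , -5.477,  7.967]), 'moment': array([-1.055,  1.114, -0.002]), 'width': np.float64(0.131)}
-91 18 120.1 [117.92 122.58]
-88 39 120.09 [117.53 122.81]
-85 40 120.17 [117.44 122.82]
-82 36 120.3 [117.84 122.66]
-79 34 120.4 [118.22 122.79]
-76 36 120.49 [118.24 122.76]
-73 25 120.63 [118.37 122.78]
```

jog_arm --hand '[50,50,50,50,50,50,50,50,50,50]' --slide '[[0,0,0],[0,0,0],[0,0,0],[0,0,-10],[0,0,-50],[0,0,-100],[20,0,-130],[20,0,-130],[20,0,-130],[20,0,-130]]' --delta_rot '[[0,0,0],[0,0,0],[0,0,0],[0,0,0],[0,0,0],[0,0,0],[0,0,-7],[0,0,-7],[0,0,-7],[0,0,-7]]'

```text
t: 8.2
eef_pos: [533.4, -78.3, 238.1]
orientation: [-0.0, 0.991, 0.137, -0.001]
contact_force: [-0.3, -0.4, -0.2]
width: 0.548
```

```bash
python3 snap.py w8 wrist
```

```text
{'t': np.float64(8.2), 'qpos': array([-0.256,  0.366,  1.546, -0.   ,  1.231,  1.039]), 'eef_pos': array([533.373, -78.257, 238.091]), 'orientation': array([-0.   ,  0.991,  0.137, -0.001]), 'contact_force': array([-0.264, -0.355, -0.185]), 'moment': array([ 0.057, -0.015, -0.019]), 'width': np.float64(0.548)}
```

View pics/w8.png

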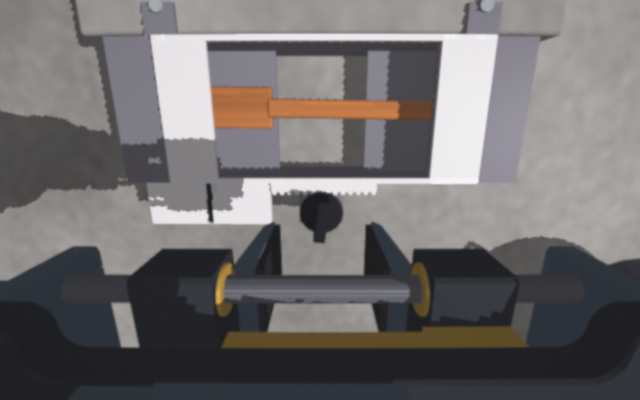

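```bash
python3 pm2.py w8 195 180 225 226 70; python3 -c "
from h import *
crop(load('w8.npz'),195,30,455,130,3,'pics/w8a.png');crop(load('w8.npz'),150,170,280,230,6,'pics/w8b.png')"
```

```text
-112 4 121.33 [120.74 121.91]
-109 6 121.03 [120.4  121.66]
-106 7 120.89 [120.05 121.92]
-103 6 120.91 [119.81 122.02]
-100 11 121.0 [119.49 122.71]
-97 12 120.8 [119.14 122.47]
-94 9 120.8 [118.9  122.75]
-91 13 121.07 [119.14 122.94]
-88 12 119.87 [118.23 121.52]
-85 8 119.59 [117.98 121.2 ]
-82 14 119.67 [117.67 121.87]
-79 12 120.02 [118.38 121.65]
-76 12 119.67 [118.04 121.31]
-73 7 119.62 [118.15 120.99]
```

View pics/w8a.png

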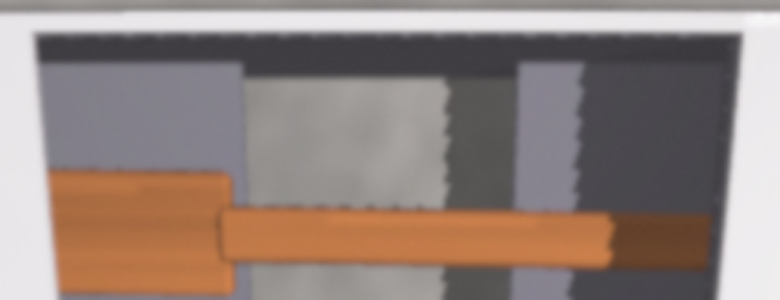

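View pics/w8b.png

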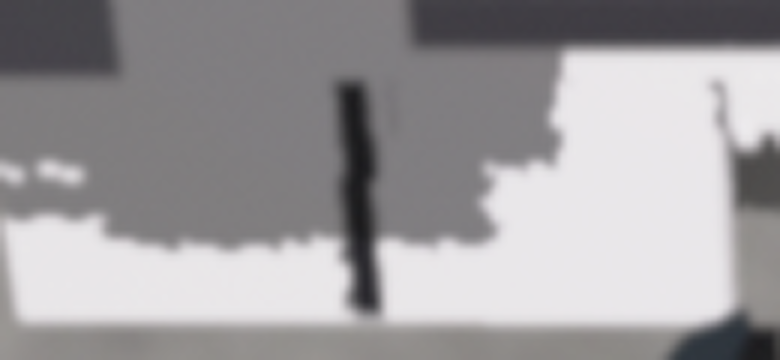

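```bash
cat > pm3.py <<'E'
import sys
from h import *
n=sys.argv[1]; x0,x1,r0,r1=map(int,sys.argv[2:6])
c=load(n+".npz"); im=c["pixels"].astype(float).mean(2)
yaw=np.radians(15.9); Y=np.array([-np.sin(yaw),np.cos(yaw),0]); X=np.array([np.cos(yaw),np.sin(yaw),0]); O=np.array([610.4,-56.3,0])
for r in range(r0,r1):
    row=im[r,x0:x1]; k=row.argmin(); lo=max(0,k-6);hi=k+7
    w=row[lo:hi]; u=np.arange(lo,hi)+x0
    half=(np.median(np.r_[w[:3],w[-3:]])+w.min())/2
    # half level crossings
    kk=k-lo
    i=kk
    while i>0 and w[i]<half:i-=1
    L=u[i]+(w[i]-half)/(w[i]-w[i+1]+1e-9)
    j=kk
    while j<len(w)-1 and w[j]<half:j+=1
    R=u[j]-(w[j]-half)/(w[j]-w[j-1]+1e-9)
    P=onplane(c,[[L,r],[R,r]],78)-O
    print(r,"L %.1f R %.1f"%(L,R),"rackx %.1f  y %.2f..%.2f mid %.2f w %.1f"%((P@X).mean(),*(P@Y),(P@Y).mean(),abs(np.diff(P@Y)[0])))
E
python3 pm3.py w8 198 225 184 222
```

```text
184 L 205.6 R 210.4 rackx -71.2  y 122.35..117.35 mid 119.85 w 5.0
185 L 205.9 R 210.4 rackx -72.2  y 122.19..117.49 mid 119.84 w 4.7
186 L 206.0 R 210.5 rackx -73.3  y 122.15..117.45 mid 119.80 w 4.7
187 L 206.2 R 210.6 rackx -74.4  y 122.14..117.42 mid 119.78 w 4.7
188 L 206.2 R 210.8 rackx -75.5  y 122.26..117.39 mid 119.82 w 4.9
189 L 206.2 R 210.8 rackx -76.5  y 122.31..117.46 mid 119.88 w 4.8
190 L 206.3 R 210.8 rackx -77.6  y 122.32..117.55 mid 119.94 w 4.8
191 L 206.4 R 211.0 rackx -78.7  y 122.32..117.49 mid 119.90 w 4.8
192 L 206.5 R 211.3 rackx -79.8  y 122.35..117.29 mid 119.82 w 5.1
193 L 206.6 R 211.6 rackx -80.9  y 122.39..117.09 mid 119.74 w 5.3
194 L 206.8 R 211.8 rackx -82.0  y 122.33..116.96 mid 119.64 w 5.4
195 L 207.0 R 211.9 rackx -83.0  y 122.17..116.94 mid 119.56 w 5.2
196 L 207.1 R 212.0 rackx -84.1  y 122.19..116.97 mid 119.58 w 5.2
197 L 207.2 R 212.1 rackx -85.2  y 122.23..117.03 mid 119.63 w 5.2
198 L 207.1 R 212.1 rackx -86.3  y 122.44..117.13 mid 119.79 w 5.3
199 L 206.8 R 211.8 rackx -87.4  y 122.86..117.49 mid 120.18 w 5.4
200 L 206.6 R 211.4 rackx -8
[... 756 characters left out ...]
.73 mid 121.42 w 5.4
212 L 206.9 R 212.0 rackx -101.9  y 124.36..118.78 mid 121.57 w 5.6
213 L 207.3 R 212.2 rackx -103.0  y 123.97..118.75 mid 121.36 w 5.2
214 L 208.0 R 212.4 rackx -104.2  y 123.42..118.66 mid 121.04 w 4.8
215 L 208.2 R 212.6 rackx -105.3  y 123.27..118.57 mid 120.92 w 4.7
216 L 208.3 R 212.7 rackx -106.4  y 123.34..118.57 mid 120.95 w 4.8
217 L 208.2 R 212.7 rackx -107.6  y 123.55..118.61 mid 121.08 w 4.9
218 L 207.9 R 212.8 rackx -108.7  y 123.95..118.63 mid 121.29 w 5.3
219 L 207.7 R 212.9 rackx -109.9  y 124.28..118.67 mid 121.47 w 5.6
220 L 207.8 R 213.0 rackx -111.0  y 124.31..118.70 mid 121.50 w 5.6
221 L 208.2 R 213.2 rackx -112.1  y 124.03..118.62 mid 121.32 w 5.4
```

jog_arm --hand '[50,50,50,50,50,50]' --slide '[[0,-40,20],[0,-80,40],[0,-121,60],[0,-121,60],[0,-121,60],[0,-121,60]]' --delta_rot '[[0,0,0],[0,0,0],[0,0,0],[0,0,0],[0,0,0],[0,0,0]]'

```text
t: 8.85
eef_pos: [501.6, 37.4, 178.9]
orientation: [0.0, 0.991, 0.137, -0.0]
contact_force: [0.9, 0.1, 0.5]
width: 0.547
```

```bash
python3 snap.py w9 wrist
```

```text
{'t': np.float64(8.85), 'qpos': array([-0.044,  0.388,  1.707, -0.   ,  1.047,  1.251]), 'eef_pos': array([501.597,  37.382, 178.853]), 'orientation': array([ 0.   ,  0.991,  0.137, -0.   ]), 'contact_force': array([0.916, 0.052, 0.534]), 'moment': array([0.011, 0.034, 0.026]), 'width': np.float64(0.547)}
```

View pics/w9.png

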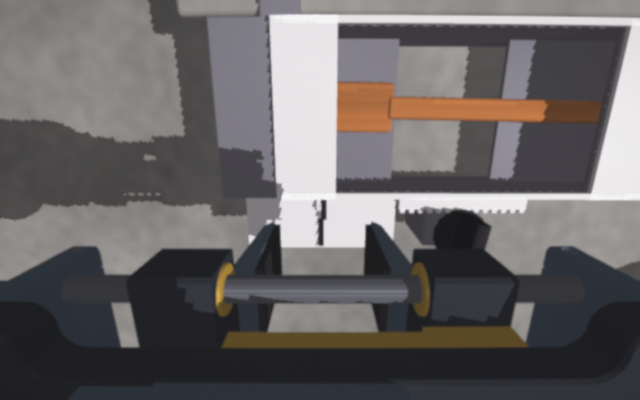

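```bash
python3 pm3.py w9 308 335 200 244;python3 -c "
from h import *
crop(load('w9.npz'),270,190,400,250,6,'pics/w9b.png')"
```

```text
200 L 320.6 R 325.6 rackx -71.2  y 121.41..117.13 mid 119.27 w 4.3
201 L 320.6 R 325.7 rackx -72.1  y 121.44..117.06 mid 119.25 w 4.4
202 L 320.6 R 325.6 rackx -73.0  y 121.43..117.10 mid 119.26 w 4.3
203 L 320.8 R 325.6 rackx -73.9  y 121.26..117.10 mid 119.18 w 4.2
204 L 321.0 R 325.6 rackx -74.8  y 121.09..117.13 mid 119.11 w 4.0
205 L 321.0 R 325.6 rackx -75.7  y 121.07..117.14 mid 119.10 w 3.9
206 L 321.1 R 325.6 rackx -76.6  y 121.06..117.13 mid 119.10 w 3.9
207 L 321.1 R 325.6 rackx -77.5  y 121.05..117.12 mid 119.08 w 3.9
208 L 321.1 R 325.6 rackx -78.4  y 121.04..117.11 mid 119.08 w 3.9
209 L 321.0 R 325.6 rackx -79.3  y 121.09..117.15 mid 119.12 w 3.9
210 L 320.9 R 325.5 rackx -80.2  y 121.25..117.21 mid 119.23 w 4.0
211 L 320.5 R 325.4 rackx -81.1  y 121.59..117.30 mid 119.44 w 4.3
212 L 320.1 R 325.3 rackx -82.0  y 121.88..117.39 mid 119.63 w 4.5
213 L 320.0 R 325.3 rackx -82.9  y 122.00..117.41 mid 119.71 w 4.6
214 L 320.0 R 325.3 rackx -83.8  y 122.01..117.41 mid 119.71 w 4.6
215 L 319.7 R 325.3 rackx -84.8  y 122.26..117.36 mid 119.81 w 4.9
216 L 319.4 R 325.5 rackx -8
[... 1159 characters left out ...]
.65 mid 121.85 w 4.4
234 L 318.0 R 322.7 rackx -102.5  y 123.84..119.67 mid 121.76 w 4.2
235 L 318.1 R 322.8 rackx -103.4  y 123.84..119.63 mid 121.74 w 4.2
236 L 317.9 R 322.8 rackx -104.4  y 123.95..119.63 mid 121.79 w 4.3
237 L 317.7 R 322.8 rackx -105.4  y 124.19..119.63 mid 121.91 w 4.6
238 L 317.4 R 322.8 rackx -106.3  y 124.42..119.64 mid 122.03 w 4.8
239 L 317.3 R 322.8 rackx -107.3  y 124.49..119.64 mid 122.06 w 4.9
240 L 317.3 R 322.8 rackx -108.2  y 124.54..119.65 mid 122.10 w 4.9
241 L 317.1 R 322.8 rackx -109.2  y 124.75..119.66 mid 122.21 w 5.1
242 L 316.9 R 322.8 rackx -110.2  y 124.94..119.68 mid 122.31 w 5.3
243 L 317.1 R 322.8 rackx -111.1  y 124.72..119.67 mid 122.20 w 5.0
```

View pics/w9b.png

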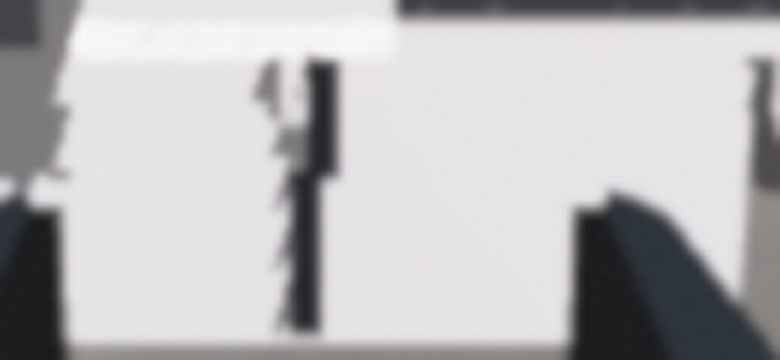

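The view from straight above the mark shows the pointer about 2.4 mm past it, towards -y (right edges at columns 325.6 and 322.8). The earlier slanted views hid this because of parallax. I'll grip the knob again and turn it back about 7°.

jog_arm --hand '[50,50,50,50,50,50,0,0,0,0,0,0,0,0,0,0,0]' --slide '[[-7,40,0],[-14,80,0],[-20.3,118.4,0],[-20.3,118.4,10],[-20.3,118.4,50],[-20.3,118.4,70],[-20.3,118.4,70],[-20.3,118.4,70],[-20.3,118.4,70],[-20.3,118.4,70],[-20.3,118.4,70],[-20.3,118.4,70],[-20.3,118.4,70],[-20.3,118.4,70],[-20.3,118.4,70],[-20.3,118.4,70],[-20.3,118.4,70]]' --delta_rot '[[0,0,3],[0,0,7],[0,0,7],[0,0,7],[0,0,7],[0,0,7],[0,0,7],[0,0,7],[0,0,7],[0,0,7],[0,0,7],[0,0,7],[0,0,5],[0,0,2.5],[0,0,-0.2],[0,0,-0.2],[0,0,-0.2]]'

```text
t: 10.6
eef_pos: [514.6, -81.8, 109.7]
orientation: [0.0, 0.99, 0.139, 0.001]
contact_force: [-1.2, -2.9, 7.8]
width: 0.13
```

```bash
python3 -c "
from plant import robot
s=robot.read_state();print(s)"
```

```text
{'t': 10.6, 'qpos': array([-2.72104719e-01,  5.09074792e-01,  1.73712992e+00, -4.93016622e-04,
        8.93807666e-01,  1.01928639e+00]), 'dq': array([-0.00091132,  0.00216578, -0.00013051, -0.00146591,  0.00019659,
        0.00400342]), 'joint_torque': array([ 1.45308618e+00, -7.31987000e+01, -2.42233837e+01,  8.09825789e-01,
       -1.81446914e-01, -7.08553777e-02]), 'eef_pos': array([514.62165234, -81.84982207, 109.71337743]), 'orientation': array([4.92458223e-04, 9.90235630e-01, 1.39401351e-01, 6.47124784e-04]), 'contact_force': array([-1.15694802, -2.90165999,  7.80185904]), 'moment': array([-0.38269137,  0.25307908,  0.06728995]), 'width': 0.13026514930062932}
```

Now I'll release and look again from above the mark.

jog_arm --hand '[50,50,50,50,50,50,50,50,50,50,50]' --slide '[[0,0,0],[0,0,0],[0,0,0],[0,0,-20],[0,0,-60],[20,0,-80],[20,-40,-80],[20,-80,-80],[20,-120,-80],[20,-120,-80],[20,-120,-80]]' --delta_rot '[[0,0,0],[0,0,0],[0,0,0],[0,0,0],[0,0,0],[0,0,0],[0,0,0],[0,0,0],[0,0,0],[0,0,0],[0,0,0]]'

```text
t: 11.7
eef_pos: [500.2, 40.0, 189.0]
orientation: [0.0, 0.99, 0.14, 0.0]
contact_force: [0.8, -0.1, -0.7]
width: 0.55
```

```bash
python3 snap.py w10 wrist; python3 pm3.py w10 308 335 200 244|awk 'NR%3==0'; python3 -c "
from h import *
crop(load('w10.npz'),270,190,400,250,6,'pics/w10b.png')"
```

```text
{'t': np.float64(11.7), 'qpos': array([-0.039,  0.373,  1.698, -0.   ,  1.071,  1.25 ]), 'eef_pos': array([500.158,  39.969, 189.034]), 'orientation': array([0.  , 0.99, 0.14, 0.  ]), 'contact_force': array([ 0.817, -0.06 , -0.702]), 'moment': array([-0.018, -0.054, -0.072]), 'width': np.float64(0.55)}
202 L 321.4 R 325.8 rackx -76.5  y 123.71..119.78 mid 121.74 w 3.9
205 L 321.1 R 325.8 rackx -79.3  y 123.93..119.76 mid 121.84 w 4.2
208 L 320.0 R 325.5 rackx -82.1  y 124.94..119.99 mid 122.46 w 5.0
211 L 320.2 R 325.4 rackx -85.0  y 124.80..120.05 mid 122.42 w 4.7
214 L 320.3 R 325.7 rackx -87.8  y 124.67..119.79 mid 122.23 w 4.9
217 L 320.5 R 325.8 rackx -90.7  y 124.52..119.66 mid 122.09 w 4.9
220 L 321.0 R 325.8 rackx -93.5  y 124.04..119.65 mid 121.85 w 4.4
223 L 321.0 R 325.8 rackx -96.4  y 124.03..119.62 mid 121.83 w 4.4
226 L 320.5 R 325.8 rackx -99.4  y 124.48..119.61 mid 122.05 w 4.9
229 L 320.9 R 325.8 rackx -102.3  y 124.06..119.63 mid 121.84 w 4.4
232 L 321.0 R 325.7 rackx -105.2  y 124.02..119.65 mid 121.83 w 4.4
235 L 320.5 R 325.7 rackx -108.2  y 124.50..119.63 mid 122.07 w 4.9
238 L 320.6 R 325.7 rackx -111.2  y 124.39..119.63 mid 122.01 w 4.8
241 L 320.8 R 326.1 rackx -114.2  y 124.17..119.27 mid 121.72 w 4.9
```

View pics/w10b.png

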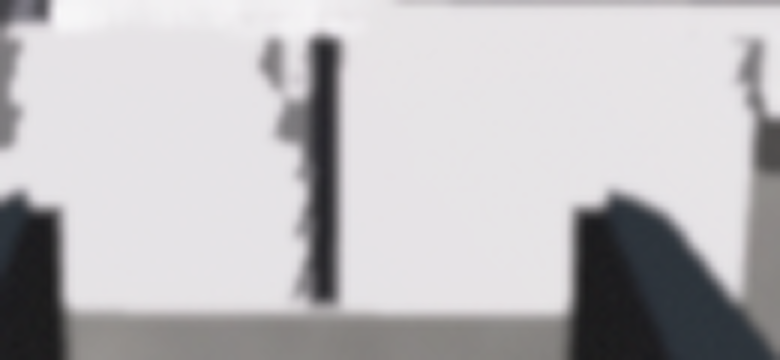

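View pics/w10.png

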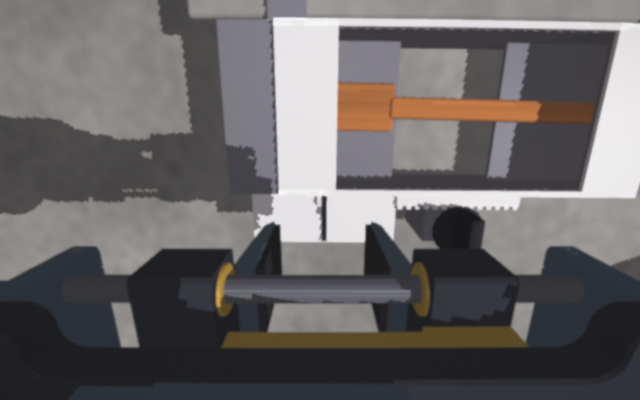

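```bash
cat > st.py <<'E'
import sys
from h import *
n=sys.argv[1]; x0,y0,x1,y1=map(int,sys.argv[2:6])
c=load(n+".npz"); hsv=cv2.cvtColor(c["pixels"],cv2.COLOR_RGB2HSV)
m=((hsv[...,0]>5)&(hsv[...,0]<20)&(hsv[...,1]>110)).astype(np.uint8)
M=np.zeros_like(m); M[y0:y1,x0:x1]=m[y0:y1,x0:x1]
yaw=np.radians(15.9); Y=np.array([-np.sin(yaw),np.cos(yaw),0]); X=np.array([np.cos(yaw),np.sin(yaw),0]); O=np.array([610.4,-56.3,0])
v,u=np.nonzero(M); P=onplane(c,np.c_[u,v],44)-O; a=P@X;b=P@Y
cs=[]
for lo in np.arange(-115,115,6.):
    s=(b>=lo)&(b<lo+6)
    if s.sum()<5: continue
    w=[a[s].min(),a[s].max()]; print("%.0f n%d x %.1f..%.1f"%(lo+3,s.sum(),*w))
E
python3 st.py w8 200 40 450 135; echo; python3 st.py w10 330 60 610 140
```

```text
-112 n98 x -6.7..11.1
-106 n95 x -5.6..11.1
-100 n92 x -5.6..11.1
-94 n96 x -5.6..11.1
-88 n93 x -5.6..11.1
-82 n100 x -6.6..12.1
-76 n105 x -6.6..12.1
-70 n102 x -6.6..12.2
-64 n100 x -5.5..12.2
-58 n99 x -5.5..12.2
-52 n99 x -5.5..12.2
-46 n103 x -5.5..13.2
-40 n104 x -5.5..13.2
-34 n109 x -5.5..13.2
-28 n100 x -5.5..13.3
-22 n111 x -5.4..13.3
-16 n90 x -4.4..13.3
-10 n108 x -4.4..13.3
-4 n90 x -4.3..13.3
2 n108 x -4.3..13.4
8 n88 x -4.3..13.4
14 n106 x -4.3..13.4
20 n91 x -4.3..13.4
26 n97 x -3.2..13.4
32 n98 x -3.2..14.5
38 n98 x -3.1..14.5
44 n100 x -3.1..14.5
50 n97 x -3.1..14.6
56 n191 x -14.7..25.8
62 n222 x -14.7..25.8
68 n223 x -14.7..25.8
74 n218 x -14.7..25.9
80 n224 x -14.6..25.9
86 n224 x -14.6..26.9
92 n226 x -14.6..27.0
98 n227 x -14.5..27.0
104 n223 x -14.5..27.0
110 n222 x -14.5..27.1
116 n203 x -13.4..27.1

-112 n124 x -6.5..10.8
-106 n131 x -6.5..11.6
-100 n130 x -6.6..11.6
-94 n131 x -6.6..11.5
-88 n125 x -5.7..11.5
-82 n127 x -5.8..11.4
-76 n138 x -6.8..12.3
-70 n139 x -6.8..12.2
-64 n137 x -6.8..13.0
-58 n129 x -6.0..12.1
-52 n126 x -5.1..12.0
-46 n127 x -5.2..12.0
-40 n136 x -6.1..12.8
-34 n132 x -5.2..12.8
-28 n139 x -5.3..13.6
-22 n140 x -5.3..13.6
-16 n141 x -5.4..13.5
-10 n141 x -5.4..13.5
-4 n131 x -4.5..13.4
2 n136 x -4.6..13.4
8 n132 x -4.6..13.3
14 n128 x -3.7..13.3
20 n127 x -3.8..13.3
26 n132 x -3.8..14.1
32 n134 x -3.8..14.1
38 n135 x -3.9..14.0
44 n132 x -3.9..14.0
50 n127 x -3.9..13.9
56 n179 x -15.0..25.2
62 n305 x -15.0..26.0
68 n300 x -15.0..26.0
74 n305 x -15.0..26.0
80 n302 x -15.1..25.9
86 n303 x -15.1..26.8
92 n299 x -14.2..26.7
98 n307 x -14.2..26.7
104 n306 x -14.2..26.7
110 n81 x -14.2..26.7
```

Pointer and mark now line up: their right edges agree to about 0.2 mm from straight above. Next I'll move over the stick.

jog_arm --hand '[50,50,50,50,50,50,50,50,50,50,50,50,50]' --slide '[[15,35,0],[30,70,0],[50,105,0],[65,140,0],[82.3,177,10],[82.3,177,30],[82.3,177,30],[82.3,177,30],[82.3,177,30],[82.3,177,30],[82.3,177,30],[82.3,177,30],[82.3,177,30]]' --delta_rot '[[0,0,-8],[0,0,-16],[0,0,-24],[0,0,-32],[0,0,-40],[0,0,-48],[0,0,-56],[0,0,-64],[0,0,-72],[0,0,-80],[0,0,-88.7],[0,0,-88.7],[0,0,-88.7]]'

```text
t: 13.05
eef_pos: [628.1, -109.1, 158.7]
orientation: [-0.0, 0.613, 0.79, -0.0]
contact_force: [0.2, -0.5, 0.2]
width: 0.549
```

```bash
python3 snap.py w11 wrist; python3 - <<'E'
from h import *
c=load("w11.npz"); hsv=cv2.cvtColor(c["pixels"],cv2.COLOR_RGB2HSV)
m=((hsv[...,0]>5)&(hsv[...,0]<20)&(hsv[...,1]>110))
m[245:]=0
for r in range(0,245,15):
    u=np.nonzero(m[r,200:450])[0]
    if len(u)>3: print(r,u.min()+200,u.max()+200, onplane(c,[[u.mean()+200,r]],44).round(1))
E
```

```text
{'t': np.float64(13.05), 'qpos': array([-0.266,  0.583,  1.395, -0.   ,  1.164, -0.516]), 'eef_pos': array([ 628.132, -109.083,  158.735]), 'orientation': array([-0.   ,  0.613,  0.79 , -0.   ]), 'contact_force': array([ 0.166, -0.474,  0.156]), 'moment': array([-0.07 , -0.102, -0.042]), 'width': np.float64(0.549)}
0 295 348 [[587.2  48.8  44. ]]
15 295 348 [[589.8  38.8  44. ]]
30 296 347 [[592.4  28.6  44. ]]
45 296 348 [[595.4  18.3  44. ]]
60 296 347 [[597.7   7.5  44. ]]
75 311 333 [[600.9  -3.3  44. ]]
90 311 333 [[603.8 -14.5  44. ]]
105 312 333 [[607.1 -25.8  44. ]]
120 312 333 [[610.1 -37.5  44. ]]
135 312 333 [[613.2 -49.6  44. ]]
150 313 333 [[616.8 -61.8  44. ]]
165 312 333 [[619.6 -74.5  44. ]]
180 313 333 [[623.3 -87.4  44. ]]
195 313 333 [[ 626.8 -100.8   44. ]]
210 314 333 [[ 630.7 -114.4   44. ]]
225 313 333 [[ 633.9 -128.7   44. ]]
240 314 333 [[ 638.1 -143.1   44. ]]
```

View pics/w11.png

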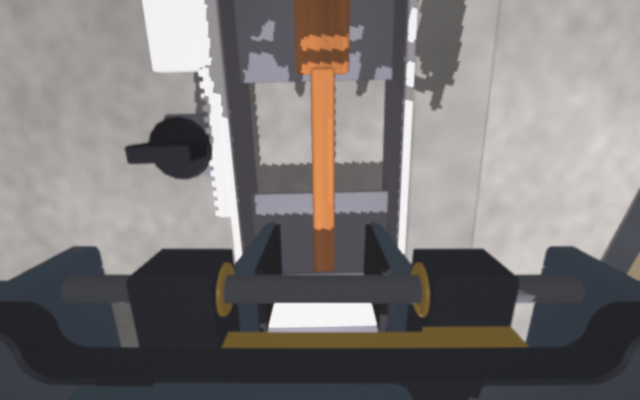

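The stick sits centred between the fingers (columns 313-333, at TCP y its centre x is about 629 against a TCP x of 628) and is parallel to them. I'll descend and grip.

jog_arm --hand '[50,50,50,50,50,0,0,0,0,0,0,0]' --slide '[[0,0.5,30],[0,0.5,60],[0,0.5,90],[0,0.5,109],[0,0.5,109],[0,0.5,109],[0,0.5,109],[0,0.5,109],[0,0.5,109],[0,0.5,109],[0,0.5,109],[0,0.5,109]]' --delta_rot '[[0,0,0],[0,0,0],[0,0,0],[0,0,0],[0,0,0],[0,0,0],[0,0,0],[0,0,0],[0,0,0],[0,0,0],[0,0,0],[0,0,0]]'

```text
t: 14.3
eef_pos: [628.7, -108.0, 50.1]
orientation: [0.0, 0.611, 0.792, -0.0]
contact_force: [-0.4, -0.5, 2.5]
width: 0.217
```

```bash
python3 snap.py w12 wrist
```

```text
{'t': np.float64(14.3), 'qpos': array([-0.264,  0.717,  1.478, -0.   ,  0.945, -0.52 ]), 'eef_pos': array([ 628.748, -108.027,   50.072]), 'orientation': array([ 0.   ,  0.611,  0.792, -0.   ]), 'contact_force': array([-0.389, -0.487,  2.546]), 'moment': array([-0.104,  0.029,  0.106]), 'width': np.float64(0.217)}
```

View pics/w12.png

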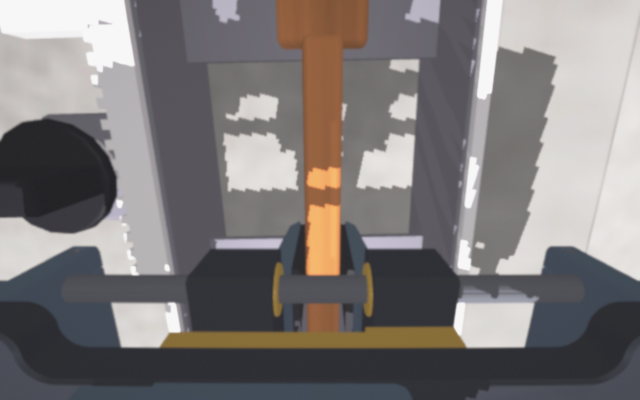

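jog_arm --hand '[0,0,0,0,0,0]' --slide '[[0,0,-4],[0,0,-8],[0,0,-12],[0,0,-16],[0,0,-16],[0,0,-16]]' --delta_rot '[[0,0,0],[0,0,0],[0,0,0],[0,0,0],[0,0,0],[0,0,0]]'

```text
t: 14.95
eef_pos: [628.7, -107.9, 66.0]
orientation: [0.0, 0.611, 0.792, 0.0]
contact_force: [-0.1, -0.4, -0.8]
width: 0.218
```

```bash
python3 snap.py w13 wrist; python3 - <<'E'
from h import *
for n in("w12","w13"):
    c=load(n+".npz"); hsv=cv2.cvtColor(c["pixels"],cv2.COLOR_RGB2HSV)
    m=((hsv[...,0]>5)&(hsv[...,0]<20)&(hsv[...,1]>110)); d=c["depth"]
    for r in (10,30,80,120,160,200,240):
        u=np.nonzero(m[r,270:380])[0]+270
        k=int(u.mean()); o,dd=rays(c,[[k,r]]); print(n,r,u.min(),u.max(),(o+dd[0]*np.median(d[r,k-4:k+5])).round(1))
E
```

```text
{'t': np.float64(14.95), 'qpos': array([-0.264,  0.696,  1.469,  0.   ,  0.976, -0.52 ]), 'eef_pos': array([ 628.698, -107.944,   66.039]), 'orientation': array([0.   , 0.611, 0.792, 0.   ]), 'contact_force': array([-0.067, -0.368, -0.753]), 'moment': array([-0.092, -0.149, -0.037]), 'width': np.float64(0.218)}
w12 10 277 367 [596.9  13.1  41.2]
w12 30 278 366 [599.    4.9  41.3]
w12 80 303 341 [604.7 -16.8  42.9]
w12 120 304 340 [609.5 -35.1  42.6]
w12 160 305 340 [614.6 -54.6  43.4]
w12 200 306 339 [620.1 -75.6  43.2]
w12 240 305 340 [625.9 -98.   43.6]
w13 10 277 367 [596.9  13.2  57.1]
w13 30 278 366 [599.    5.   57.3]
w13 80 303 341 [604.7 -16.8  59.4]
w13 120 304 340 [609.5 -35.   59.4]
w13 160 305 340 [614.6 -54.5  59.5]
w13 200 306 339 [620.  -75.5  59.2]
w13 240 305 340 [625.9 -98.1  59.2]
```

View pics/w13.png

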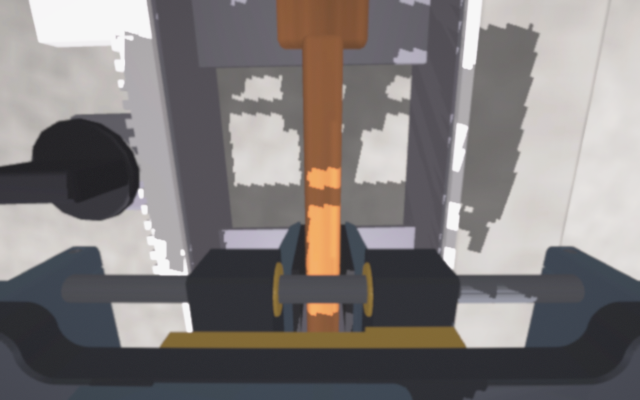

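jog_arm --hand '[0,0,0,0,0,0,0]' --slide '[[10,0,0],[20,0,0],[30,0,0],[40,0,0],[50,0,0],[54,0,0],[54,0,0]]' --delta_rot '[[0,0,0],[0,0,0],[0,0,0],[0,0,0],[0,0,0],[0,0,0],[0,0,0]]'

```text
t: 15.7
eef_pos: [614.8, -55.0, 65.9]
orientation: [-0.0, 0.61, 0.792, -0.0]
contact_force: [-0.1, -0.8, 0.0]
width: 0.218
```

jog_arm --hand '[0,0,0,0,0,0,0,0,0,0,0]' --slide '[[0,0,-5],[0,0,-10],[0,0,-15],[0,0,-20],[0,0,-25],[0,0,-30],[0,0,-35],[0,0,-40],[0,0,-44],[0,0,-44],[0,0,-44]]' --delta_rot '[[0,-2,0],[0,-4,0],[0,-6,0],[0,-8,0],[0,-10,0],[0,-12,0],[0,-14,0],[0,-16,0],[0,-18,0],[0,-18,0],[0,-18,0]]'

```text
t: 16.8
eef_pos: [615.0, -55.7, 109.8]
orientation: [0.124, 0.603, 0.782, -0.095]
contact_force: [0.0, 0.2, -0.6]
width: 0.217
```

```bash
python3 snap.py w14 wrist; python3 snap.py s14 scene
```

```text
{'t': np.float64(16.8), 'qpos': array([-0.026,  0.607,  1.576, -0.386,  0.905, -0.051]), 'eef_pos': array([615.048, -55.725, 109.833]), 'orientation': array([ 0.124,  0.603,  0.782, -0.095]), 'contact_force': array([ 0.034,  0.156, -0.634]), 'moment': array([ 0.124, -0.075,  0.015]), 'width': np.float64(0.217)}
{'t': np.float64(16.85), 'qpos': array([-0.026,  0.608,  1.576, -0.386,  0.905, -0.051]), 'eef_pos': array([615.018, -55.9  , 109.782]), 'orientation': array([ 0.123,  0.603,  0.782, -0.095]), 'contact_force': array([ 0.355,  0.214, -1.97 ]), 'moment': array([ 0.138, -0.094, -0.013]), 'width': np.float64(0.216)}
```

View pics/w14.png

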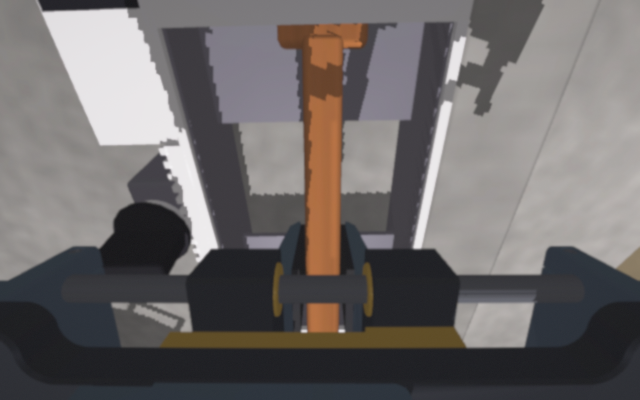

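View pics/s14.png

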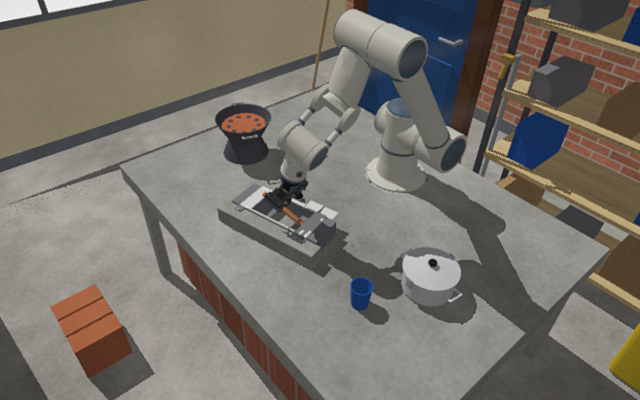

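The stick hasn't slipped: the paddle shoulder is at row 47, as before the tilt. The paddle passes under the +y cover without contact force. I'll draw it out along its axis and then lift.

jog_arm --hand '[0,0,0,0,0,0,0,0,0,0]' --slide '[[-10,0,0],[-22,0,0],[-34,0,0],[-46,0,0],[-58,0,0],[-70,0,0],[-82,0,0],[-95,0,0],[-95,0,0],[-95,0,0]]' --delta_rot '[[0,0,0],[0,0,0],[0,0,0],[0,0,0],[0,0,0],[0,0,0],[0,0,0],[0,0,0],[0,0,0],[0,0,0]]'

```text
t: 17.9
eef_pos: [637.8, -143.3, 139.2]
orientation: [0.124, 0.604, 0.782, -0.096]
contact_force: [0.0, 0.3, -1.9]
width: 0.219
```

```bash
python3 snap.py w15 wrist
```

```text
{'t': np.float64(17.9), 'qpos': array([-0.168,  0.595,  1.493, -0.353,  0.951, -0.232]), 'eef_pos': array([ 637.793, -143.306,  139.236]), 'orientation': array([ 0.124,  0.604,  0.782, -0.096]), 'contact_force': array([ 0.049,  0.263, -1.93 ]), 'moment': array([ 0.119, -0.074, -0.015]), 'width': np.float64(0.219)}
```

View pics/w15.png

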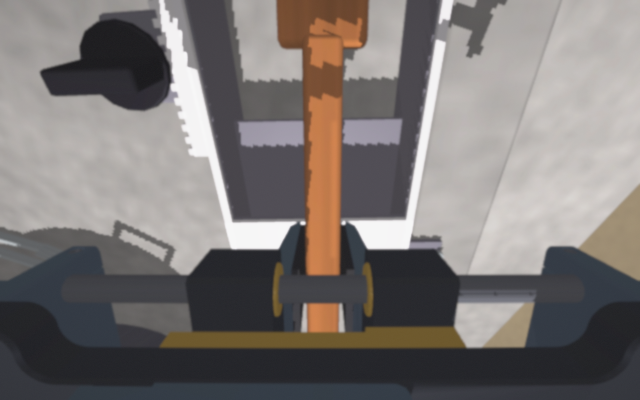

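jog_arm --hand '[0,0,0,0,0,0,0,0,0,0,0,0]' --slide '[[-5,0,-15.4],[-10,0,-30.8],[-15,0,-46.2],[-20,0,-61.6],[-25,0,-77],[-30,0,-92.4],[-35,0,-107.8],[-40,0,-123.2],[-45,0,-138],[-45,0,-138],[-45,0,-138],[-45,0,-138]]' --delta_rot '[[0,0,0],[0,0,0],[0,0,0],[0,0,0],[0,0,0],[0,0,0],[0,0,0],[0,0,0],[0,0,0],[0,0,0],[0,0,0],[0,0,0]]'

```text
t: 19.15
eef_pos: [637.4, -142.9, 283.1]
orientation: [0.123, 0.603, 0.782, -0.096]
contact_force: [-0.7, -0.5, -0.5]
width: 0.22
```

```bash
python3 snap.py w16 wrist; python3 snap.py s16 scene; python3 -c "
from h import *
crop(load('s16.npz'),200,130,360,280,4,'pics/s16z.png')"
```

```text
{'t': np.float64(19.15), 'qpos': array([-0.167,  0.446,  1.327, -0.301,  1.252, -0.346]), 'eef_pos': array([ 637.391, -142.918,  283.137]), 'orientation': array([ 0.123,  0.603,  0.782, -0.096]), 'contact_force': array([-0.657, -0.463, -0.509]), 'moment': array([ 0.195, -0.062,  0.039]), 'width': np.float64(0.22)}
{'t': np.float64(19.2), 'qpos': array([-0.167,  0.446,  1.327, -0.301,  1.252, -0.346]), 'eef_pos': array([ 637.437, -142.987,  283.187]), 'orientation': array([ 0.123,  0.603,  0.782, -0.096]), 'contact_force': array([ 0.473, -0.137, -1.354]), 'moment': array([ 0.189, -0.066,  0.001]), 'width': np.float64(0.215)}
```

View pics/w16.png

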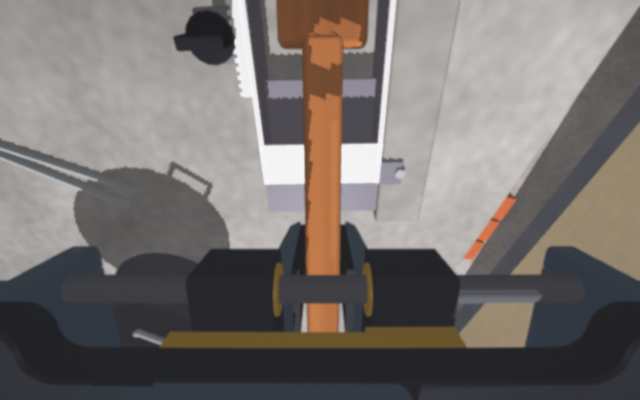

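View pics/s16z.png

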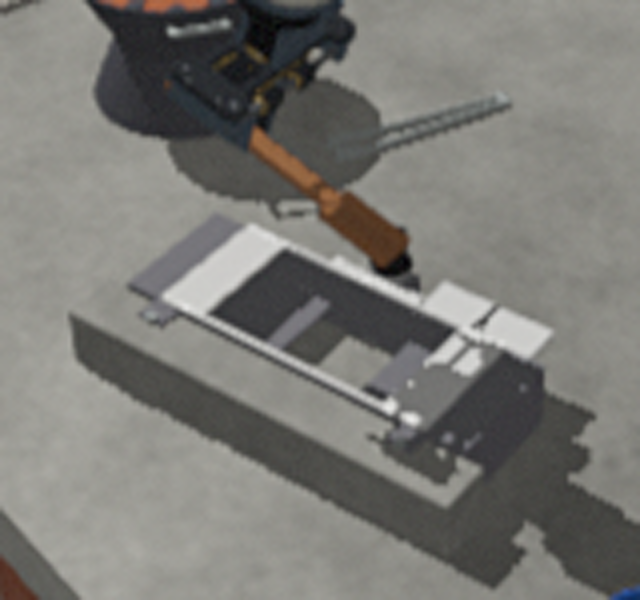

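jog_arm --hand '[0,0,0,0]' --slide '[[0,0,0],[0,0,0],[0,0,0],[0,0,0]]' --delta_rot '[[0,0,0],[0,0,0],[0,0,0],[0,0,0]]'

```text
t: 19.65
eef_pos: [637.9, -143.3, 284.3]
orientation: [0.124, 0.603, 0.782, -0.096]
contact_force: [0.4, 0.7, -1.4]
width: 0.214
```

```bash
python3 snap.py t17 top; python3 snap.py s17 scene; python3 - <<'E'
from h import *
crop(load('t17.npz'),270,170,345,220,10,'pics/t17z.png'); crop(load('s17.npz'),290,190,345,225,14,'pics/s17z.png')
c=load("w16.npz"); hsv=cv2.cvtColor(c["pixels"],cv2.COLOR_RGB2HSV)
m=((hsv[...,0]>5)&(hsv[...,0]<20)&(hsv[...,1]>110)); d=c["depth"]
for r in (2,10,30,80,160,240):
    u=np.nonzero(m[r,270:380])[0]+270; k=int(np.median(u)); o,dd=rays(c,[[k,r]]); print(r,(o+dd[0]*np.median(d[r,k-4:k+5])).round(1))
E
```

```text
{'t': np.float64(19.65), 'qpos': array([-0.167,  0.445,  1.325, -0.301,  1.252, -0.346]), 'eef_pos': array([ 637.913, -143.269,  284.346]), 'orientation': array([ 0.124,  0.603,  0.782, -0.096]), 'contact_force': array([ 0.423,  0.683, -1.366]), 'moment': array([ 0.224, -0.071,  0.003]), 'width': np.float64(0.214)}
{'t': np.float64(19.7), 'qpos': array([-0.167,  0.445,  1.325, -0.301,  1.252, -0.346]), 'eef_pos': array([ 637.92 , -143.265,  284.399]), 'orientation': array([ 0.124,  0.603,  0.782, -0.096]), 'contact_force': array([ 0.145, -0.307, -1.962]), 'moment': array([ 0.187, -0.121,  0.01 ]), 'width': np.float64(0.217)}
2 [606.8 -27.1 235.2]
10 [607.6 -30.2 236. ]
30 [609.7 -37.9 239.3]
80 [614.9 -58.  247.8]
160 [624.4 -94.2 259.1]
240 [ 635.2 -135.3  273.5]
```

View pics/t17z.png

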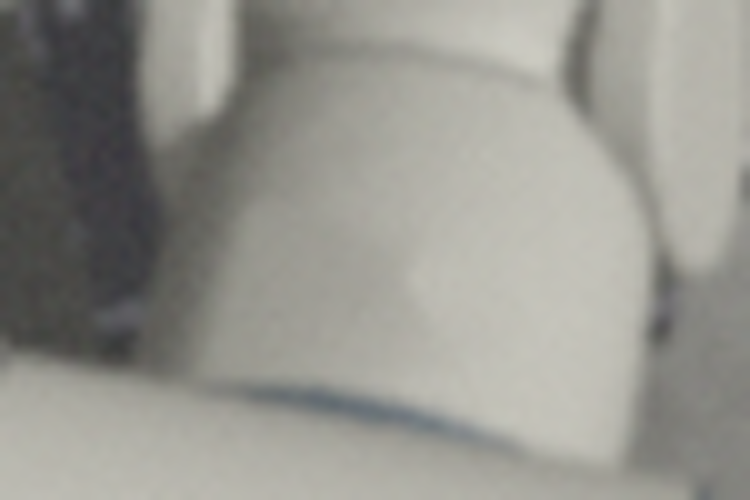

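View pics/s17z.png

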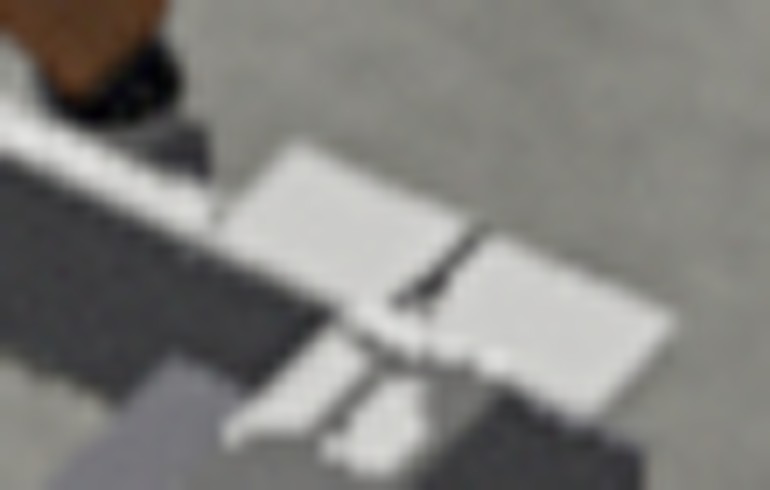

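```bash
python3 -c "
from plant import robot
print(robot.sign_off())"
```

```text
the job is handed in; nothing more can be done
None
```

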